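# Feel the forming die's ridge for burrs

## Task

Feel the steel ridge of the sprung brass die for burrs: set the closed fingertips down on the black band at the red marker's end and stroke along the crest of the S-shaped ridge, over all seven black bands in turn, to the band at the blue marker's end, then lift straight up, well clear of the die. Press lightly, so that the die gives a little under the fingertips but never sinks to its stop, and do not lift off on the way. Do not grip or lift anything, and leave the markers and everything else on the bench undisturbed.

Things in the scene. Friction and masses are not known exactly. Their poses are not given: they have to be found in the camera images.
- cradle: Fixed dark steel base plate, 130 x 330 x 12 mm, long side along its y, carrying the sprung brass die. Origin: centre of its underside, on the bench; z up. The die is 100 x 235 mm, its flat top 50 mm above the bench; on it stands the polished steel ridge, 12 mm wide with a rounded top, its crest 64 mm above the bench when nothing presses. Seen from above the ridge is a smooth S about 200 mm long: in this frame x = 22 mm * sin(pi * y / 100 mm), y from -100 to 100 mm.
- die (a joint): How far the sprung die is pressed down, in m: 0 at rest, 0.012 at its lower stop, negative if lifted. The spring takes about 0.45 N per mm, the same all along the ridge; the die moves straight up and down and springs back when let go.
- m0 (a point): Point on the crest of the ridge at black band 0 of 7 (each band 6 mm wide), at y = -96 mm of the cradle's frame; an end band, 4 mm from the ridge's end.
- m1 (a point): Point on the crest of the ridge at black band 1 of 7 (each band 6 mm wide), at y = -64 mm of the cradle's frame. The bands follow each other along the ridge in number order, 32 mm apart in y.
- m2 (a point): Point on the crest of the ridge at black band 2 of 7 (each band 6 mm wide), at y = -32 mm of the cradle's frame. The bands follow each other along the ridge in number order, 32 mm apart in y.
- m3 (a point): Point on the crest of the ridge at black band 3 of 7 (each band 6 mm wide), at y = 0 mm of the cradle's frame. The bands follow each other along the ridge in number order, 32 mm apart in y.
- m4 (a point): Point on the crest of the ridge at black band 4 of 7 (each band 6 mm wide), at y = 32 mm of the cradle's frame. The bands follow each other along the ridge in number order, 32 mm apart in y.
- m5 (a point): Point on the crest of the ridge at black band 5 of 7 (each band 6 mm wide), at y = 64 mm of the cradle's frame. The bands follow each other along the ridge in number order, 32 mm apart in y.
- m6 (a point): Point on the crest of the ridge at black band 6 of 7 (each band 6 mm wide), at y = 96 mm of the cradle's frame; an end band, 4 mm from the ridge's end.
- red_marker: Loose brass pawn with a red plastic cap, 24 mm across, 30 mm tall, standing on the cradle's base plate 46 mm beyond one end of the ridge (which end varies), its top 22 mm lower than the ridge's crest. It tells the end at which the check starts. Leave it standing. Origin: centre of its underside.
- blue_marker: Loose brass pawn with a blue plastic cap, 24 mm across, 30 mm tall, standing on the cradle's base plate 46 mm beyond one end of the ridge (which end varies), its top 22 mm lower than the ridge's crest. It tells the end at which the check finishes. Leave it standing. Origin: centre of its underside.
- bush: Loose brass bush (ring), 38 mm across, 22 mm tall, on the bench on the robot's side of the cradle. Bystander. Origin: centre of its underside.
- wrench: Loose steel spanner about 130 mm long lying on the bench beyond the cradle. Bystander. Origin: underside, middle.
- pot: Loose brown cup, 72 mm across, 70 mm tall, to the right of the cradle. Bystander. Origin: centre of its underside.
- spray: Loose clear bottle with blue cap, 54 mm across, 150 mm tall, to the left of the cradle. Bystander. Origin: centre of its underside.
- tin: Loose green can, 72 mm across, 60 mm tall, to the right of the cradle. Bystander. Origin: centre of its underside.

How it is judged:
By the outcome, as a careful person would: the job done as asked, in the order asked, and still so for the second after the job is handed in, with the robot touching nothing.
It also fails if it takes over 48 s, if anything falls off the work surface, if the arm or the gripper's body presses on something with over 40 N, if the wrist force passes 120 N, or if a joint passes its speed limit or range.

## Robot

A 6-joint arm with a two-finger parallel gripper is mounted at the origin on the work surface. World frame = base frame: x ahead of the robot, y to its left, z up, the work surface at z = 0. Lengths are in m, angles in rad, forces in N, time in s.
With the tool pointing down it reaches from about 0.35 to 0.875 m from the base axis. Payload 4.2 kg.
Tool frame: the origin (TCP) lies on the centre line of the jaws, within the pads' length; the fingertips stand 22 mm ahead of it and the grasp point (between the pads) lies 3 mm ahead of it; z points along the fingers, x is the direction in which the jaws open and shut, and the axes are right-handed (so a half turn about z gives the same grasp; the last joint's range is limited). The gripper opens to 87 mm and grips with 3 to 60 N. Pads are 19 mm wide; open, the fingers measure 117 mm over their backs; the gripper's body (75 mm by 190 mm) begins 51 mm behind the grasp point.
Start: joints at [1.41, 0.385, 0.008, 0, -1.194, -0.259], TCP at [0.255, 0.571, 0.245] pointing down, gripper open.
Joint ranges: [-3.14, 3.14], [-1.21, 2.06], [-1.07, 1.41], [-3.16, 2.05], [-2.99, -0.16], [-3.1, 3.1]. Speed limits (rad/s): [2.79, 2.79, 3.14, 3.14, 3.14, 3.14].

## Interface

Orientations are given as [roll, pitch, yaw] about the fixed x, y, z axes, in that order (R = Rz(yaw) Ry(pitch) Rx(roll)).
In Python, from station import state, vision, arm, finder gives the robot as it stands. The module is installed in compiled form; this text tells all that it offers.
- The arm moves only by the tool apply_moves, never from a script. Its argument "series" is a list of rows, each an object of numbers: "dx", "dy", "dz": the shift along the tool's x, y, z in m; "wx", "wy", "wz": the turn, a rotation vector about the tool's x, y, z in rad; "hand": the gripper command: -1 is shut, 1 is fully open, values between are in proportion. In form: [{"dx": .., "dy": .., "dz": .., "wx": .., "wy": .., "wz": .., "hand": ..}, ...]. A call has 1 to 8 rows; each row is the pose to reach, as a shift and turn from the pose measured when the call began, along the tool's axes at that moment; what a row does not reach only later rows make up. A row lasts 1/10 s, in which the tool goes at most 50 mm and 8.59 degrees, less where a joint would pass 70% of its speed; a pose out of reach is approached as far as the arm can. A call with a gripper value outside its range is refused whole. The fingers move at their own pace and stop on an object; "newtons" is the grip in N (left out, the last holds). Time passes only in rows, so rows that repeat a pose let the fingers close. It gives the time, the measured TCP pose, the force and the opening at its end, in the units of the state.
- state(): the state, without advancing time (a new reading comes with each control period).
- vision.read_camera(name): name is "side" or "top" or "wrist"; returns (picture, depth): 420x560x3 uint8, red, green, blue; 420x560 float32, m along the optical axis (not along the pixel's ray), 0 where there is no reading.
- vision.camera_params(name): a dict with "fx", "fy", "cx", "cy" (pixels), "rvec" (rotation vector, rad) and "tvec" (3), from world to camera coordinates, as OpenCV has them; the wrist camera has in their place "tool_from_camera" (4x4, takes a point from camera to tool coordinates, whose origin is the TCP and whose axes are the tool frame's). Camera axes: x right, y down, z forward; pixel columns grow to the right and rows downward; lengths in m; the calibration is good to about 2 mm. A picture is of the moment at which its call begins: read the wrist's pose just before it. camera_params takes no time and is no camera call.
- arm.finish_job(): hands the job in, once; it reports no verdict.
Trained networks look in the newest picture that a camera, given by its name, has taken for a name from the list of things; names that differ only in an ending like _2 or _b are one class to them, and where a whole thing is asked for, a point or a joint stands for the part that bears it (a point fixed in the world has none). Each returns a list of dicts, best first, with "conf" (0 to 1); they miss things now and then, are a little off and sometimes report something else, mostly with a low value. They report only what shows in the picture. A call takes as long as a camera call.
- finder.cut_out(target, camera): "region" (420x560 bool, what is visible of it) and "bbox" ([left, top, width, height] in pixels, round what is visible of it).
The state is a dict: "clock": time; "q": joint angles; "joint_vel": joint speeds; "effort": joint torques, N m; "tcp_pos": TCP position; "orientation": TCP orientation; "ft_force": force on the tool from outside, world axes, zero at the start; "wrist_torque": the same for the moment, N m; "grip_width": opening from 0.0 (shut) to 1.0 (fully open).
Only numpy, scipy, OpenCV 4.12 (cv2) and the standard library are available. Lean on these libraries where they do the work, as an engineer would, in place of code of your own. Each camera call takes 0.05 s, during which the arm holds its last target.

## Working session

There is one attempt and no reset: what is moved stays moved. The work goes in short steps, Python scripts to look and compute and a tool call to move; the robot and the scene stay as the last step left them, time stands still between calls to the robot, and variables do not carry over. Pictures are saved under pics/ and viewed, and the job is handed in when it is done.

Besides the shell and the picture viewer there is one more tool, called after "Request:" as name([rows], argument=value, ...), one row to a line, values as JSON. apply_moves: Moves the arm, as the interface text tells. Its arguments: {"type":"object","properties":{"series":{"type":"array","items":{"type":"object","properties":{"dx":{"type":"number"},"dy":{"type":"number"},"dz":{"type":"number"},"wx":{"type":"number"},"wy":{"type":"number"},"wz":{"type":"number"},"hand":{"type":"number"}}}},"newtons":{"type":"number"}},"required":["series"]}

```bash
mkdir -p pics; python3 - <<'E'
from station import state, vision, arm, finder
import cv2
print(state())
for n in ("top","side"):
    p,d=vision.read_camera(n); cv2.imwrite(f"pics/{n}0.png",p[:,:,::-1]); print(n,vision.camera_params(n))
print(vision.camera_params("wrist"))
E
```

```text
{'clock': 0.0, 'q': array([ 1.40960929e+00,  3.85596439e-01,  6.60898668e-03, -5.32136602e-04,
       -1.19403056e+00, -2.58588655e-01]), 'joint_vel': array([2.00537685e-03, 7.75677737e-04, 9.43742892e-05, 4.28693870e-05,
       2.02736488e-04, 2.39867679e-04]), 'effort': array([-3.71618062e-04, -3.90667641e+01,  1.87396735e+01,  4.21976522e+00,
        1.08321989e-02, -1.97143290e-04]), 'tcp_pos': array([0.25447279, 0.5702223 , 0.24342399]), 'orientation': array([-3.14150246e+00, -2.27428158e-03, -1.99076845e+00]), 'ft_force': array([-0.23861677, -0.5417823 ,  0.09390158]), 'wrist_torque': array([-0.00364499,  0.02798528,  0.02966449]), 'grip_width': 0.9974568454067151}
top {'fx': 438.7896648576523, 'fy': 438.7896648576523, 'cx': 276.6676949288061, 'cy': 212.62816025371387, 'rvec': array([ 2.14164141, -2.19648386,  0.06248403]), 'tvec': array([0.0238779 , 0.55639504, 1.33193354])}
side {'fx': 522.9979329993005, 'fy': 522.9979329993005, 'cx': 283.92628131225007, 'cy': 214.04448110123255, 'rvec': array([ 2.32620683, -0.88485763,  0.30193414]), 'tvec': array([-0.41461886,  0.3237888 ,  1.07977727])}
{'fx': 319.19340693133734, 'fy': 319.19340693133734, 'cx': 278.10881296553026, 'cy': 207.36415920539233, 'tool_from_camera': array([[ 9.99999799e-01,  2.59404898e-04, -5.78159457e-04,
        -1.80141948e-03],
       [-1.07004361e-04,  9.68396344e-01,  2.49416338e-01,
        -6.75671574e-02],
       [ 6.24587324e-04, -2.49416226e-01,  9.68396177e-01,
        -1.40401239e-01],
       [ 0.00000000e+00,  0.00000000e+00,  0.00000000e+00,
         1.00000000e+00]])}
```

View pics/top0.png

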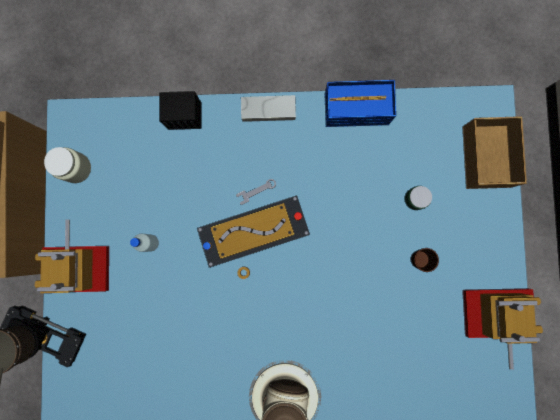

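View pics/side0.png

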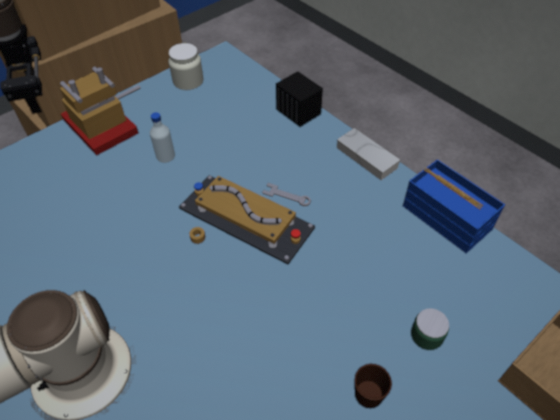

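The top view shows the cradle at about (253,231). The red marker is at its right end (298,216) and the blue marker at its left end (207,245). The bush is at (243,272) and the wrench at (258,191). Next I'll get a coarse pose.

```bash
cat > h.py <<'E'
import numpy as np, cv2
from scipy.spatial.transform import Rotation as R
from station import state, vision, arm, finder
def campose(name, st=None):
    c=vision.camera_params(name)
    if name=="wrist":
        T=np.eye(4); T[:3,:3]=R.from_euler('xyz',st['orientation']).as_matrix(); T[:3,3]=st['tcp_pos']
        return c,T@c['tool_from_camera']
    r=R.from_rotvec(c['rvec']).as_matrix(); T=np.eye(4); T[:3,:3]=r.T; T[:3,3]=-r.T@c['tvec']; return c,T
def ray(name,uv,z,st=None):
    c,T=campose(name,st); uv=np.atleast_2d(uv).astype(float)
    d=np.c_[(uv[:,0]-c['cx'])/c['fx'],(uv[:,1]-c['cy'])/c['fy'],np.ones(len(uv))]@T[:3,:3].T
    o=T[:3,3]; return o+d*((z-o[2])/d[:,2])[:,None]
def proj(name,P,st=None):
    c,T=campose(name,st); p=(np.atleast_2d(P)-T[:3,3])@T[:3,:3]
    return np.c_[c['fx']*p[:,0]/p[:,2]+c['cx'],c['fy']*p[:,1]/p[:,2]+c['cy']]
def cent(m):
    y,x=np.nonzero(m); return np.array([x.mean(),y.mean()])
E
python3 - <<'E'
from h import *
p,d=vision.read_camera("top")
for t,z in (("red_marker",.037),("blue_marker",.037),("cradle",.02),("bush",.011),("wrench",.004),("spray",.1),("pot",.05),("tin",.05)):
    r=finder.cut_out(t,"top")
    for k in r[:2]:
        print(t,round(k['conf'],2),k['bbox'],ray("top",cent(k['region']),z).round(4), d[k['region']].mean())
hsv=cv2.cvtColor(p,cv2.COLOR_RGB2HSV)
big=cv2.resize(p[170:300,170:340],None,fx=4.5,fy=4.5,interpolation=cv2.INTER_CUBIC); cv2.imwrite("pics/topz.png",big[:,:,::-1])
E
```

```text
blue_marker 0.57 [201.1, 244.5, 12.5, 6.5] [[0.4614 0.2243 0.037 ]] 1.3407625
cradle 0.92 [196.1, 196.8, 114.7, 70.0] [[0.503  0.0852 0.02  ]] 1.3329182
bush 0.5 [235.4, 265.4, 14.7, 15.3] [[0.3759 0.119  0.011 ]] 1.305139
bush 0.26 [211.2, 204.7, 84.2, 53.8] [[0.5042 0.0885 0.011 ]] 1.3170594
wrench 0.83 [236.6, 178.0, 39.8, 25.4] [[0.6298 0.0756 0.004 ]] 1.3731996
wrench 0.18 [212.1, 205.9, 77.3, 50.8] [[0.5051 0.0895 0.004 ]] 1.3161676
spray 0.72 [130.1, 233.2, 32.4, 16.3] [[0.4741 0.3958 0.1   ]] 1.2807863
pot 0.87 [411.1, 246.2, 29.3, 24.5] [[ 0.4042 -0.4272  0.05  ]] 1.3161578
pot 0.49 [404.0, 188.0, 29.2, 21.3] [[ 0.5894 -0.417   0.05  ]] 1.3161908
tin 0.75 [403.4, 187.3, 28.1, 23.0] [[ 0.589  -0.4145  0.05  ]] 1.3184459
```

View pics/topz.png

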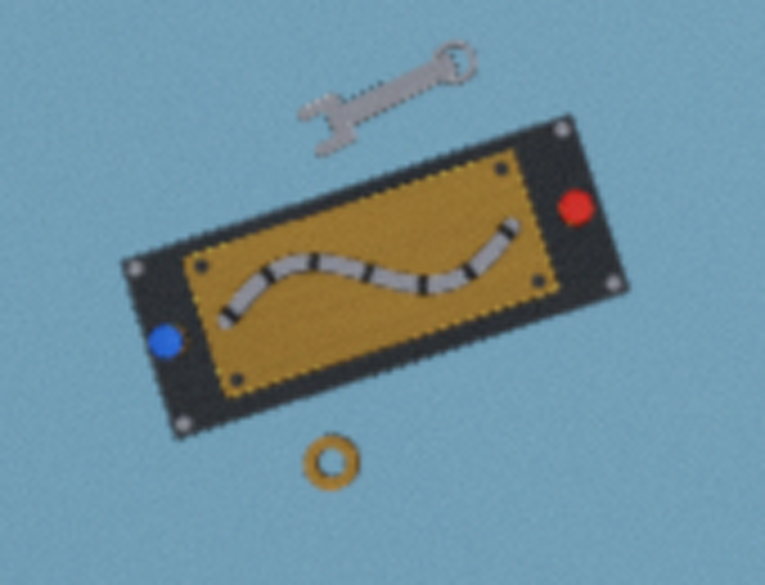

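```bash
cat >> h.py <<'E'
from scipy.optimize import least_squares
Y=np.array([96,64,32,0,-32,-64,-96])/1000.
def curve(y): return np.c_[.022*np.sin(np.pi*y/.1),y]
def fitpose(W):
    L=curve(Y)
    f=lambda q:(np.array([[np.cos(q[2]),-np.sin(q[2])],[np.sin(q[2]),np.cos(q[2])]])@L.T).T+q[:2]-W[:,:2]
    s=least_squares(lambda q:f(q).ravel(),[.5,.087,.27]); return s.x,f(s.x)
E
python3 - <<'E'
from h import *
z=np.array([(231,315),(268,274),(314,262),(368,272),(423,286),(469,271),(508,230)])
uv=(z+.5)/4.5-.5+[170,170]
W=ray("top",uv,.064); print(W.round(4)); q,r=fitpose(W); print(q,(r*1000).round(1))
st=state()
yaw=q[2]+np.pi; yaw-=2*np.pi
Rt=R.from_euler('xyz',st['orientation'])
tgt=np.array([q[0],q[1],.26])
print(yaw, Rt.apply(tgt-st['tcp_pos'],inverse=True), (Rt.inv()*R.from_euler('xyz',[np.pi,0,yaw])).as_rotvec())
E
```

```text
[[ 0.477   0.1773  0.064 ]
 [ 0.5036  0.1522  0.064 ]
 [ 0.5108  0.1215  0.064 ]
 [ 0.5032  0.0857  0.064 ]
 [ 0.493   0.0493  0.064 ]
 [ 0.5022  0.0186  0.064 ]
 [ 0.5288 -0.0079  0.064 ]]
[0.50266513 0.08523723 0.29669392] [[ 0.2  0.6]
 [-0.6  0. ]
 [ 0.3 -0.2]
 [-0.6 -0.4]
 [ 1.2 -0.1]
 [ 0.1 -0.4]
 [-0.7  0.6]]
-2.844898734971986 [ 0.3422377  -0.42431794 -0.01546091] [ 1.05764237e-05 -5.44718060e-05  8.54297618e-01]
```

Request:
apply_moves([
  {"dx": 0.0,"dy": 0.0,"dz": -0.04,"hand": -1},
  {"dx": 0.03,"dy": -0.04,"dz": -0.05,"wz": 0.1,"hand": -1},
  {"dx": 0.06,"dy": -0.075,"dz": -0.05,"wz": 0.2,"hand": -1},
  {"dx": 0.09,"dy": -0.11,"dz": -0.05,"wz": 0.3,"hand": -1},
  {"dx": 0.12,"dy": -0.15,"dz": -0.05,"wz": 0.4,"hand": -1},
  {"dx": 0.15,"dy": -0.19,"dz": -0.05,"wz": 0.5,"hand": -1},
  {"dx": 0.18,"dy": -0.225,"dz": -0.05,"wz": 0.6,"hand": -1},
  {"dx": 0.21,"dy": -0.26,"dz": -0.05,"wz": 0.7,"hand": -1},
], newtons=20)

```text
$.series[0]: bad value
```

```bash
cat >> h.py <<'E'
def rel(xyz,yaw):
    st=state(); Rt=R.from_euler('xyz',st['orientation'])
    print('clock',st['clock'],'tcp',st['tcp_pos'].round(4),'rpy',st['orientation'].round(4),'F',st['ft_force'].round(2),'g',round(st['grip_width'],3))
    print('d',Rt.apply(np.atleast_2d(xyz)-st['tcp_pos'],inverse=True).round(4).tolist(),'w',(Rt.inv()*R.from_euler('xyz',[np.pi,0,yaw])).as_rotvec().round(4))
E
python3 -c "
from h import *
rel([.5027,.0852,.26],-2.845)"
```

```text
clock 0.55 tcp [0.2547 0.5707 0.2445] rpy [ 3.1416 -0.     -1.9906] F [-0.97  0.19  0.05] g 1.002
d [[0.3423, -0.4244, -0.0155]] w [ 0.000e+00 -1.000e-04  8.544e-01]
```

Request:
apply_moves([
  {"dx": 0.0,"dy": 0.0,"dz": -0.04,"wx": 0.0,"wy": 0.0,"wz": 0.0,"hand": -1.0},
  {"dx": 0.03,"dy": -0.04,"dz": -0.05,"wx": 0.0,"wy": 0.0,"wz": 0.1,"hand": -1.0},
  {"dx": 0.06,"dy": -0.075,"dz": -0.05,"wx": 0.0,"wy": 0.0,"wz": 0.2,"hand": -1.0},
  {"dx": 0.09,"dy": -0.11,"dz": -0.05,"wx": 0.0,"wy": 0.0,"wz": 0.3,"hand": -1.0},
  {"dx": 0.12,"dy": -0.15,"dz": -0.05,"wx": 0.0,"wy": 0.0,"wz": 0.4,"hand": -1.0},
  {"dx": 0.15,"dy": -0.19,"dz": -0.05,"wx": 0.0,"wy": 0.0,"wz": 0.5,"hand": -1.0},
  {"dx": 0.18,"dy": -0.225,"dz": -0.05,"wx": 0.0,"wy": 0.0,"wz": 0.6,"hand": -1.0},
  {"dx": 0.21,"dy": -0.26,"dz": -0.05,"wx": 0.0,"wy": 0.0,"wz": 0.7,"hand": -1.0},
], newtons=20)

```text
clock: 1.35
tcp_pos: [0.407, 0.2711, 0.295]
orientation: [3.141, 0.001, -2.694]
ft_force: [1.1, 0.3, 0.9]
grip_width: 0.353
```

```bash
python3 -c "
from h import *
rel([.5027,.0852,.26],-2.845)"
```

```text
clock 1.35 tcp [0.407  0.2711 0.295 ] rpy [ 3.1412e+00  9.0000e-04 -2.6945e+00] F [1.08 0.32 0.89] g 0.353
d [[-0.0059, -0.209, 0.0349]] w [0.0004 0.0008 0.1505]
```

Request:
apply_moves([
  {"dx": 0.0,"dy": -0.04,"dz": 0.0,"wx": 0.0,"wy": 0.0,"wz": 0.05,"hand": -1.0},
  {"dx": -0.002,"dy": -0.08,"dz": 0.01,"wx": 0.0,"wy": 0.0,"wz": 0.1,"hand": -1.0},
  {"dx": -0.004,"dy": -0.12,"dz": 0.02,"wx": 0.0,"wy": 0.0,"wz": 0.15,"hand": -1.0},
  {"dx": -0.006,"dy": -0.16,"dz": 0.03,"wx": 0.0,"wy": 0.001,"wz": 0.15,"hand": -1.0},
  {"dx": -0.006,"dy": -0.195,"dz": 0.035,"wx": 0.0,"wy": 0.001,"wz": 0.15,"hand": -1.0},
  {"dx": -0.006,"dy": -0.209,"dz": 0.035,"wx": 0.0,"wy": 0.001,"wz": 0.15,"hand": -1.0},
  {"dx": -0.006,"dy": -0.209,"dz": 0.035,"wx": 0.0,"wy": 0.001,"wz": 0.15,"hand": -1.0},
  {"dx": -0.006,"dy": -0.209,"dz": 0.035,"wx": 0.0,"wy": 0.001,"wz": 0.15,"hand": -1.0},
])

```text
clock: 2.15
tcp_pos: [0.5028, 0.0856, 0.2602]
orientation: [3.141, 0.0, -2.845]
ft_force: [0.8, -0.1, -0.3]
grip_width: 0.003
```

```bash
python3 - <<'E'
from h import *
import pickle
st=state()
p,d=vision.read_camera("wrist"); pickle.dump((st,p,d),open("w1.pkl","wb"))
cv2.imwrite("pics/w1.png",p[:,:,::-1])
rel([.5027,.0852,.26],-2.845); print(st['tcp_pos'])
E
```

```text
clock 2.2 tcp [0.5027 0.086  0.2603] rpy [ 3.1409e+00  7.0000e-04 -2.8437e+00] F [-0.35  0.02  0.09] g 0.009
d [[0.0003, -0.0008, 0.0003]] w [0.0007 0.0007 0.0013]
[0.50283288 0.08562079 0.26020735]
```

View pics/w1.png

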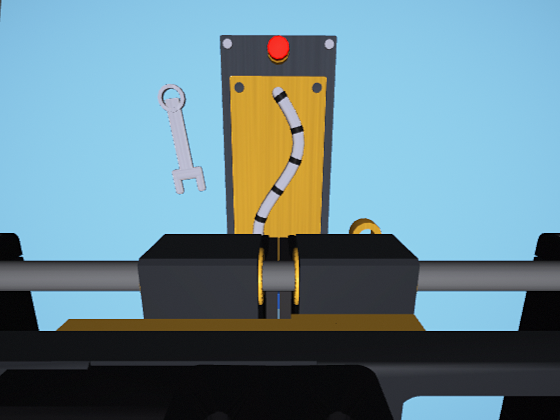

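The wrist view shows the red end at the top. The bands are near (281,97), (297,129), (295,161), (278,190) and (259,219), and the fingers hide the rest. I'll refine the pose with these.

```bash
python3 - <<'E'
from h import *
import pickle
st,p,d=pickle.load(open("w1.pkl","rb"))
g=p.max(2).astype(float)
uv=[]
for c in [(281,97),(297,129),(295,161),(278,190),(259,219)]:
    x,y=np.meshgrid(np.arange(c[0]-12,c[0]+13),np.arange(c[1]-8,c[1]+9))
    w=np.clip(80-g[y,x],0,None); uv.append([(w*x).sum()/w.sum(),(w*y).sum()/w.sum()])
uv=np.array(uv); print(uv.round(1))
W=ray("wrist",uv,.064,st); print(W.round(4))
Yr=Y[::-1][:5]; L=curve(Yr)
def f(q):
    c,s=np.cos(q[2]),np.sin(q[2]); return ((np.array([[c,-s],[s,c]])@L.T).T+q[:2]-W[:,:2])
s=least_squares(lambda q:f(q).ravel(),[.5,.085,.3]); print(s.x,(f(s.x)*1000).round(1))
# depth on crest
c,T=campose("wrist",st)
for u in uv: 
    z=d[int(round(u[1])),int(round(u[0]))]; v=np.array([(u[0]-c['cx'])/c['fx']*z,(u[1]-c['cy'])/c['fy']*z,z]); print((T[:3,:3]@v+T[:3,3]).round(4))
# side cam bands by prediction
p,_=vision.read_camera("side")
b=cv2.resize(p[160:270,160:330],None,fx=4.5,fy=4.5,interpolation=cv2.INTER_CUBIC)
for q,col in (((.50266,.08524,.2967),(255,0,255)),(s.x,(0,255,0))):
    c_,s_=np.cos(q[2]),np.sin(q[2]); P=(np.array([[c_,-s_],[s_,c_]])@curve(Y).T).T+q[:2]
    for u in proj("side",np.c_[P,np.full(7,.064)]): cv2.circle(b,tuple(int(round(t)) for t in (u-[160,160]+.5)*4.5),3,col,-1)
cv2.imwrite("pics/s1.png",b[:,:,::-1])
E
```

```text
[[279.9  96.5]
 [296.3 129.4]
 [294.5 160.3]
 [276.6 190. ]
 [259.9 218.6]]
[[ 0.5298 -0.0041  0.064 ]
 [ 0.5043  0.0215  0.064 ]
 [ 0.4964  0.052   0.064 ]
 [ 0.5051  0.0878  0.064 ]
 [ 0.5133  0.1238  0.064 ]]
[0.50489647 0.08814416 0.29255831] [[ 0.2 -0.5]
 [ 0.  -0.3]
 [-0.1  0.1]
 [-0.2  0.3]
 [ 0.1  0.3]]
[ 0.5298 -0.0041  0.0642]
[0.5043 0.0215 0.0648]
[0.4965 0.0519 0.0651]
[0.5052 0.0873 0.0665]
[0.5134 0.1234 0.0656]
```

View pics/s1.png

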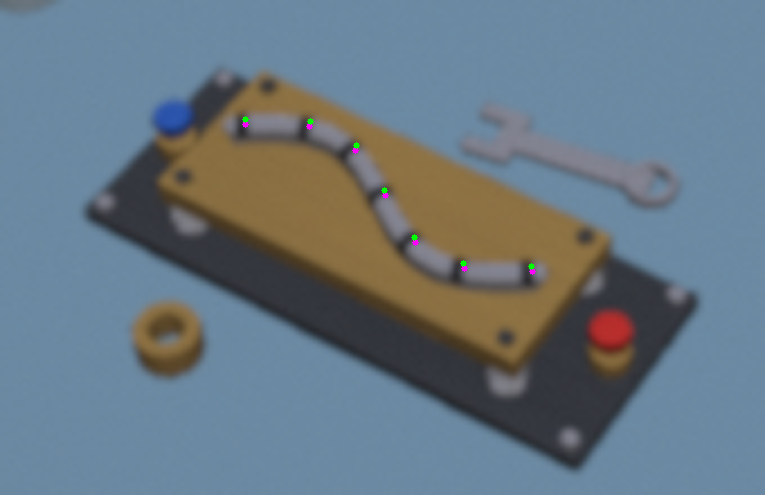

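```bash
python3 - <<'E'
from h import *
p,_=vision.read_camera("side")
g=cv2.resize(p,None,fx=1,fy=1).max(2).astype(float)
q=(.5038,.0867,.2946)
def rot(q,L): 
    c,s=np.cos(q[2]),np.sin(q[2]); return (np.array([[c,-s],[s,c]])@L.T).T+q[:2]
pr=proj("side",np.c_[rot(q,curve(Y)),np.full(7,.064)])
uv=[]
for u in pr:
    for it in range(3):
        x,y=np.meshgrid(np.arange(round(u[0])-4,round(u[0])+5),np.arange(round(u[1])-4,round(u[1])+5))
        w=np.clip(105-g[y,x],0,None)*np.exp(-((x-u[0])**2+(y-u[1])**2)/2/2.5**2); u=np.array([(w*x).sum()/w.sum(),(w*y).sum()/w.sum()])
    uv.append(u)
uv=np.array(uv); print((uv-pr).round(2))
W=ray("side",uv,.063); s,r=fitpose(W); print(s,(r*1000).round(1))
b=cv2.resize(p[160:270,160:330],None,fx=4.5,fy=4.5,interpolation=cv2.INTER_CUBIC)
for u in uv: cv2.circle(b,tuple(int(round(t)) for t in (u-[160,160]+.5)*4.5),3,(0,255,0),-1)
cv2.imwrite("pics/s2.png",b[:,:,::-1])
E
```

```text
[[-0.55  2.1 ]
 [-1.39  2.28]
 [-2.57  1.34]
 [-2.12  0.41]
 [-2.38  1.19]
 [-1.56  2.19]
 [-1.07  2.19]]
[0.49791087 0.0859464  0.29422742] [[-1.1  3.2]
 [ 0.9  2.2]
 [ 1.1 -2.3]
 [-1.7 -3.9]
 [ 0.2 -2.4]
 [ 0.6  1.2]
 [-0.2  1.9]]
```

View pics/s2.png

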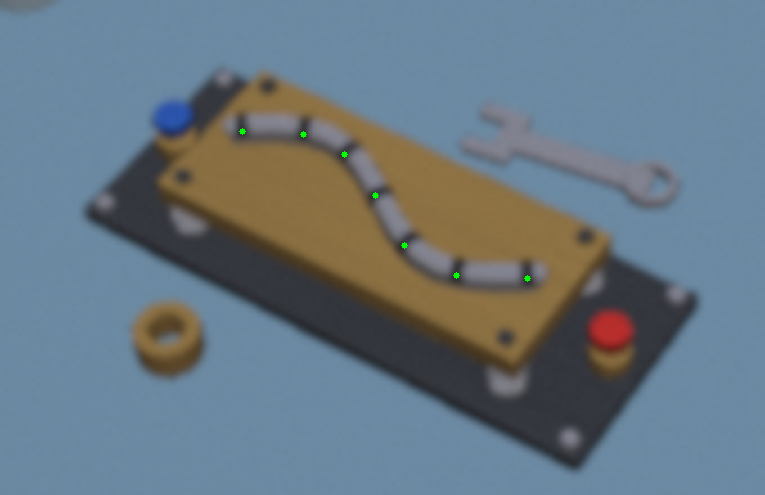

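```bash
cat >> h.py <<'E'
def rot(q,L): 
    c,s=np.cos(q[2]),np.sin(q[2]); return (np.array([[c,-s],[s,c]])@L.T).T+q[:2]
E
python3 - <<'E'
from h import *
q=(.5038,.0867,.2946)
P=rot(q,curve(np.array([-.096])))[0]; print(P)
rel([P[0],P[1],.094],q[2]-np.pi)
E
```

```text
[ 0.52903574 -0.00596477]
clock 2.3 tcp [0.5026 0.0864 0.2603] rpy [ 3.1409e+00  6.0000e-04 -2.8428e+00] F [-0.03 -0.22 -0.08] g 0.002
d [[0.002, -0.0961, 0.1662]] w [0.0007 0.0006 0.0042]
```

Request:
apply_moves([
  {"dx": 0.001,"dy": -0.04,"dz": 0.02,"wx": 0.0,"wy": 0.0,"wz": 0.0,"hand": -1.0},
  {"dx": 0.002,"dy": -0.08,"dz": 0.05,"wx": 0.001,"wy": 0.001,"wz": -0.002,"hand": -1.0},
  {"dx": 0.002,"dy": -0.096,"dz": 0.085,"wx": 0.001,"wy": 0.001,"wz": -0.002,"hand": -1.0},
  {"dx": 0.002,"dy": -0.096,"dz": 0.12,"wx": 0.001,"wy": 0.001,"wz": -0.002,"hand": -1.0},
  {"dx": 0.002,"dy": -0.096,"dz": 0.145,"wx": 0.001,"wy": 0.001,"wz": -0.002,"hand": -1.0},
  {"dx": 0.002,"dy": -0.096,"dz": 0.16,"wx": 0.001,"wy": 0.001,"wz": -0.002,"hand": -1.0},
  {"dx": 0.002,"dy": -0.096,"dz": 0.164,"wx": 0.001,"wy": 0.001,"wz": -0.002,"hand": -1.0},
  {"dx": 0.002,"dy": -0.096,"dz": 0.164,"wx": 0.001,"wy": 0.001,"wz": -0.002,"hand": -1.0},
])

```text
clock: 3.1
tcp_pos: [0.5291, -0.0051, 0.0962]
orientation: [-3.141, -0.001, -2.839]
ft_force: [0.6, -0.3, -0.0]
grip_width: 0.008
```

```bash
python3 - <<'E'
from h import *
q=(.5038,.0867,.2946)
rel([.529,-.006,.09],q[2]-np.pi)
st=state()
p,_=vision.read_camera("side")
tip=st['tcp_pos']+R.from_euler('xyz',st['orientation']).apply([0,0,.022])
print("tip",tip, "side px",proj("side",tip),proj("side",[.529,-.006,.064]),"wrist px",proj("wrist",tip,st))
b=cv2.resize(p[170:270,220:340],None,fx=6,fy=6,interpolation=cv2.INTER_CUBIC); cv2.imwrite("pics/s3.png",b[:,:,::-1])
st=state();p,_=vision.read_camera("wrist"); cv2.imwrite("pics/w3.png",p[:,:,::-1])
E
```

```text
clock 3.1 tcp [ 0.5291 -0.0051  0.0962] rpy [-3.1411e+00 -9.0000e-04 -2.8393e+00] F [ 0.63 -0.27 -0.01] g 0.008
d [[0.0003, -0.0008, 0.0062]] w [-0.0005 -0.0009  0.0077]
tip [ 0.52903882 -0.00513336  0.07416258] side px [[277.34568348 216.27443249]] [[277.64638437 219.15777713]] wrist px [[279.86592204 250.80713429]]
```

View pics/s3.png

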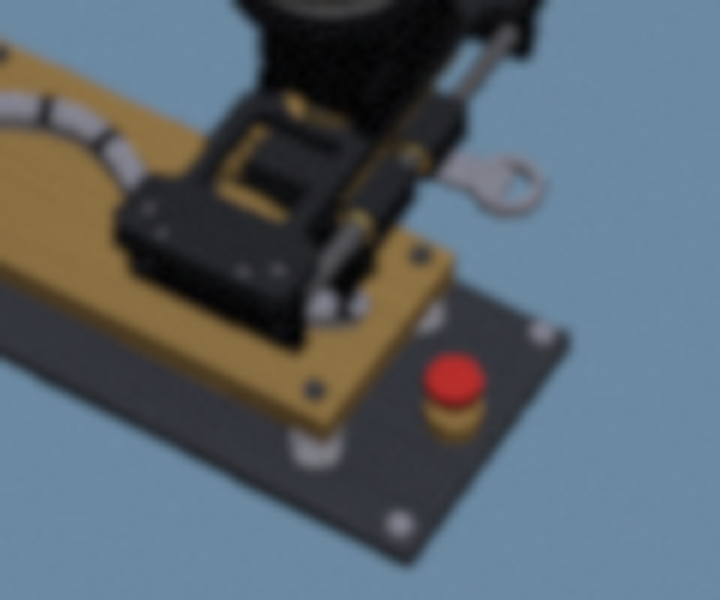

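View pics/w3.png

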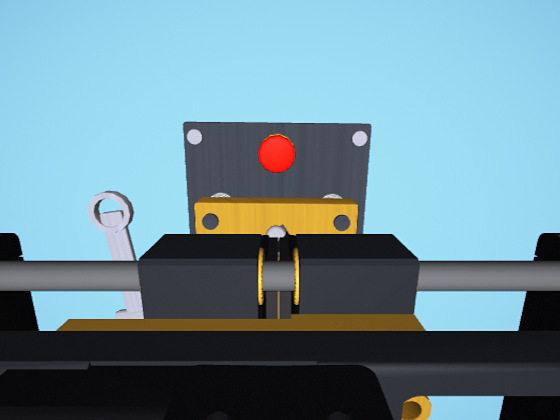

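The ridge end shows at wrist pixel (276,232). That puts it 3.0 mm off the tool axis laterally, where 2.7 mm is expected at band 0. I'll lower now, with a target press of about 5 mm.

Request:
apply_moves([
  {"dx": 0.0,"dy": -0.001,"dz": 0.005,"wx": -0.001,"wy": -0.001,"wz": 0.008,"hand": -1.0},
  {"dx": 0.0,"dy": -0.001,"dz": 0.009,"wx": -0.001,"wy": -0.001,"wz": 0.008,"hand": -1.0},
  {"dx": 0.0,"dy": -0.001,"dz": 0.011,"wx": -0.001,"wy": -0.001,"wz": 0.008,"hand": -1.0},
  {"dx": 0.0,"dy": -0.001,"dz": 0.013,"wx": -0.001,"wy": -0.001,"wz": 0.008,"hand": -1.0},
  {"dx": 0.0,"dy": -0.001,"dz": 0.015,"wx": -0.001,"wy": -0.001,"wz": 0.008,"hand": -1.0},
  {"dx": 0.0,"dy": -0.001,"dz": 0.015,"wx": -0.001,"wy": -0.001,"wz": 0.008,"hand": -1.0},
])

```text
clock: 3.8
tcp_pos: [0.5301, -0.0062, 0.0823]
orientation: [3.141, 0.003, -2.848]
ft_force: [0.2, -0.0, 1.7]
grip_width: 0.002
```

```bash
python3 - <<'E'
from h import *
q=(.5038,.0867,.2946)
y=np.linspace(-.096,.096,41)
np.save("path.npy",rot(q,curve(y)))
rel(np.c_[rot(q,curve(y[:9])),np.full(9,.081)],q[2]-np.pi)
F=[]
for i in range(4):
    vision.read_camera("wrist"); F.append(state()['ft_force'])
print(np.mean(F,0),np.std(F,0),state()['tcp_pos'])
E
```

```text
clock 3.8 tcp [ 0.5301 -0.0062  0.0823] rpy [ 3.1413e+00  2.7000e-03 -2.8476e+00] F [ 0.16 -0.05  1.66] g 0.002
d [[0.001, 0.0005, 0.0013], [0.0042, 0.0053, 0.0013], [0.0074, 0.0101, 0.0013], [0.0103, 0.0149, 0.0012], [0.0129, 0.0197, 0.0012], [0.0152, 0.0245, 0.0012], [0.0171, 0.0293, 0.0012], [0.0186, 0.0341, 0.0012], [0.0196, 0.0389, 0.0012]] w [ 0.0003  0.0027 -0.0006]
[-0.40438415 -0.11643981  1.59319971] [0.3140262  0.33863774 0.19337524] [ 0.53013508 -0.00616025  0.08244915]
```

Contact force is 1.6 N, which means 3.6 mm of give and agrees with the measured height. I'll start the stroke.

Request:
apply_moves([
  {"dx": 0.001,"dy": 0.0005,"dz": 0.0013,"wx": 0.0,"wy": 0.002,"wz": 0.0,"hand": -1.0},
  {"dx": 0.0042,"dy": 0.0053,"dz": 0.0013,"wx": 0.0,"wy": 0.002,"wz": 0.0,"hand": -1.0},
  {"dx": 0.0074,"dy": 0.0101,"dz": 0.0013,"wx": 0.0,"wy": 0.002,"wz": 0.0,"hand": -1.0},
  {"dx": 0.0103,"dy": 0.0149,"dz": 0.0012,"wx": 0.0,"wy": 0.002,"wz": 0.0,"hand": -1.0},
  {"dx": 0.0129,"dy": 0.0197,"dz": 0.0012,"wx": 0.0,"wy": 0.002,"wz": 0.0,"hand": -1.0},
  {"dx": 0.0152,"dy": 0.0245,"dz": 0.0012,"wx": 0.0,"wy": 0.002,"wz": 0.0,"hand": -1.0},
  {"dx": 0.0171,"dy": 0.0293,"dz": 0.0012,"wx": 0.0,"wy": 0.002,"wz": 0.0,"hand": -1.0},
  {"dx": 0.0186,"dy": 0.0341,"dz": 0.0012,"wx": 0.0,"wy": 0.002,"wz": 0.0,"hand": -1.0},
])

```text
clock: 4.8
tcp_pos: [0.502, 0.0214, 0.0812]
orientation: [3.141, 0.001, -2.847]
ft_force: [1.0, -2.3, 2.4]
grip_width: 0.006
```

```bash
cat > nx.py <<'E'
from h import *; import sys
a=int(sys.argv[1]); P=np.load("path.npy")[a:a+8]
rel(np.c_[P,np.full(len(P),.081)],.2946-np.pi)
F=[]
for i in range(3): vision.read_camera("wrist"); s=state(); F.append(np.r_[s['ft_force'],s['tcp_pos'][2]])
print(np.mean(F,0).round(4))
q=(.5038,.0867,.2946); c,sn=np.cos(q[2]),np.sin(q[2])
print('cradle frame',(np.array([[c,sn],[-sn,c]])@(s['tcp_pos'][:2]-q[:2])).round(4))
E
python3 - <<'E'
from h import *; import pickle
st=state()
p,d=vision.read_camera("wrist"); pickle.dump((st,p,d),open("w4.pkl","wb"))
cv2.imwrite("pics/w4.png",p[:,:,::-1])
E
python3 nx.py 8
```

```text
clock 4.85 tcp [0.5017 0.0218 0.0812] rpy [ 3.1410e+00  4.0000e-04 -2.8472e+00] F [0.35 1.09 2.83] g 0.001
d [[0.0005, 0.0039, 0.0002], [0.001, 0.0087, 0.0002], [0.0011, 0.0135, 0.0002], [0.0006, 0.0183, 0.0002], [-0.0003, 0.0231, 0.0002], [-0.0017, 0.0279, 0.0002], [-0.0036, 0.0327, 0.0002], [-0.0058, 0.0375, 0.0002]] w [ 0.0006  0.0004 -0.0002]
[-1.1262  2.0939  2.3444  0.0811]
cradle frame [-0.0208 -0.0618]
```

View pics/w4.png

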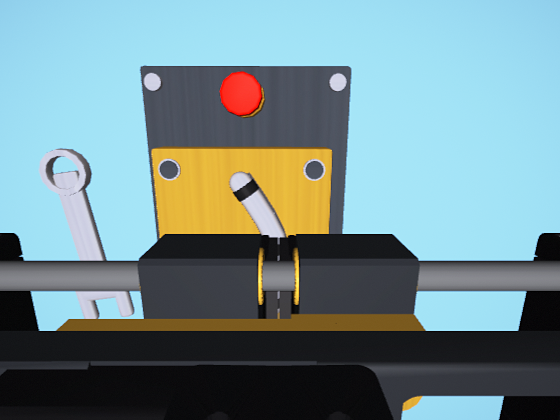

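The wrist view shows the ridge running straight into the finger seam at about (277,237), with band 0 behind at (245,190). Force is about 2.4 N, or 5 mm of give. I'll continue.

Request:
apply_moves([
  {"dx": 0.0005,"dy": 0.0039,"dz": 0.0002,"wx": 0.0,"wy": 0.0,"wz": 0.0,"hand": -1.0},
  {"dx": 0.001,"dy": 0.0087,"dz": 0.0002,"wx": 0.0,"wy": 0.0,"wz": 0.0,"hand": -1.0},
  {"dx": 0.0011,"dy": 0.0135,"dz": 0.0002,"wx": 0.0,"wy": 0.0,"wz": 0.0,"hand": -1.0},
  {"dx": 0.0006,"dy": 0.0183,"dz": 0.0002,"wx": 0.0,"wy": 0.0,"wz": 0.0,"hand": -1.0},
  {"dx": -0.0003,"dy": 0.0231,"dz": 0.0002,"wx": 0.0,"wy": 0.0,"wz": 0.0,"hand": -1.0},
  {"dx": -0.0017,"dy": 0.0279,"dz": 0.0002,"wx": 0.0,"wy": 0.0,"wz": 0.0,"hand": -1.0},
  {"dx": -0.0036,"dy": 0.0327,"dz": 0.0002,"wx": 0.0,"wy": 0.0,"wz": 0.0,"hand": -1.0},
  {"dx": -0.0058,"dy": 0.0375,"dz": 0.0002,"wx": 0.0,"wy": 0.0,"wz": 0.0,"hand": -1.0},
])

```text
clock: 5.8
tcp_pos: [0.4963, 0.0594, 0.0807]
orientation: [3.141, -0.001, -2.848]
ft_force: [-0.2, -1.2, 2.2]
grip_width: 0.009
```

```bash
python3 nx.py 16
```

```text
clock 5.8 tcp [0.4963 0.0594 0.0807] rpy [ 3.1406e+00 -9.0000e-04 -2.8477e+00] F [-0.22 -1.19  2.23] g 0.009
d [[-0.0026, 0.0047, -0.0003], [-0.0055, 0.0095, -0.0003], [-0.0086, 0.0143, -0.0003], [-0.0118, 0.0191, -0.0003], [-0.0151, 0.0239, -0.0003], [-0.0184, 0.0287, -0.0003], [-0.0216, 0.0335, -0.0003], [-0.0247, 0.0383, -0.0003]] w [ 0.001  -0.0009 -0.0007]
[-1.114   1.0095  2.8783  0.0807]
cradle frame [-0.0147 -0.0235]
```

Request:
apply_moves([
  {"dx": -0.0026,"dy": 0.0047,"dz": -0.0003,"wx": 0.001,"wy": -0.001,"wz": 0.0,"hand": -1.0},
  {"dx": -0.0055,"dy": 0.0095,"dz": -0.0003,"wx": 0.001,"wy": -0.001,"wz": 0.0,"hand": -1.0},
  {"dx": -0.0086,"dy": 0.0143,"dz": -0.0003,"wx": 0.001,"wy": -0.001,"wz": 0.0,"hand": -1.0},
  {"dx": -0.0118,"dy": 0.0191,"dz": -0.0003,"wx": 0.001,"wy": -0.001,"wz": 0.0,"hand": -1.0},
  {"dx": -0.0151,"dy": 0.0239,"dz": -0.0003,"wx": 0.001,"wy": -0.001,"wz": 0.0,"hand": -1.0},
  {"dx": -0.0184,"dy": 0.0287,"dz": -0.0003,"wx": 0.001,"wy": -0.001,"wz": 0.0,"hand": -1.0},
  {"dx": -0.0216,"dy": 0.0335,"dz": -0.0003,"wx": 0.001,"wy": -0.001,"wz": 0.0,"hand": -1.0},
  {"dx": -0.0247,"dy": 0.0383,"dz": -0.0003,"wx": 0.001,"wy": -0.001,"wz": 0.0,"hand": -1.0},
])

```text
clock: 6.75
tcp_pos: [0.5093, 0.1042, 0.0811]
orientation: [3.141, 0.001, -2.847]
ft_force: [-0.5, -1.8, 1.5]
grip_width: 0.004
```

```bash
python3 nx.py 24; python3 - <<'E'
from h import *
p,d=vision.read_camera("wrist")
cv2.imwrite("pics/w5.png",p[:,:,::-1])
E
```

```text
clock 6.75 tcp [0.5093 0.1042 0.0811] rpy [ 3.1408e+00  1.3000e-03 -2.8473e+00] F [-0.52 -1.85  1.45] g 0.004
d [[-0.0022, 0.004, 0.0001], [-0.0047, 0.0088, 0.0001], [-0.007, 0.0136, 0.0001], [-0.0088, 0.0184, 0.0001], [-0.0102, 0.0232, 0.0001], [-0.0112, 0.028, 0.0001], [-0.0116, 0.0328, 0.0001], [-0.0116, 0.0376, 0.0001]] w [ 0.0008  0.0013 -0.0003]
[-0.1749  1.2917  2.0399  0.0812]
cradle frame [0.0108 0.0156]
```

View pics/w5.png

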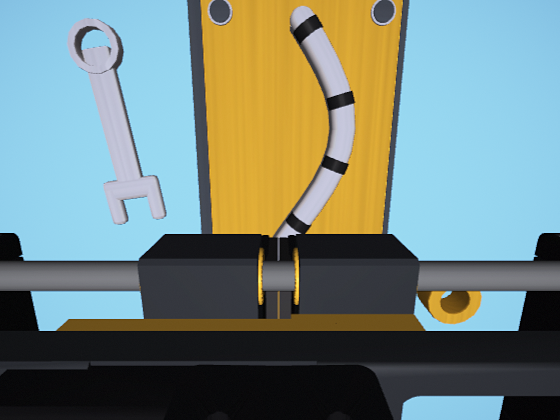

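```bash
python3 - <<'E'
from h import *
st=state(); 
P=rot((.5038,.0867,.2946),curve(Y[3:]))
print(proj("wrist",np.c_[P,np.full(4,.0592)],st).round(1))
tip=st['tcp_pos']+R.from_euler('xyz',st['orientation']).apply([0,0,.022]); print(proj("wrist",tip,st))
# measured bands 3,2,1 (image) -> fit
uv=np.array([(298,223.5),(335,165.5),(341,100),(308,27)])
W=ray("wrist",uv,.0592,st); L=curve(Y[3:])
s=least_squares(lambda q:(rot(q,L)-W[:,:2]).ravel(),[.5,.085,.3]).x; print(s,((rot(s,L)-W[:,:2])*1000).round(1))
s=least_squares(lambda q:(rot((q[0],q[1],.2946),L)-W[:,:2]).ravel(),[.5,.085]).x; print(s)
E
```

```text
[[300.2 223.6]
 [338.  163.4]
 [343.9  96.7]
 [310.   22.8]]
[[279.8428223  250.79720602]]
[0.50492472 0.08809256 0.28908115] [[-0.   1.1]
 [-0.2 -0. ]
 [-0.1 -0.4]
 [ 0.3 -0.6]]
[0.50465465 0.08807084]
```

This view shows bands 3 to 0 at (298,224), (335,166), (341,100) and (308,27). They lie within 2 to 5 px (under 2 mm) of my predicted path, so I'll continue.

Request:
apply_moves([
  {"dx": -0.0022,"dy": 0.004,"dz": 0.0001,"wx": 0.001,"wy": 0.001,"wz": 0.0,"hand": -1.0},
  {"dx": -0.0047,"dy": 0.0088,"dz": 0.0001,"wx": 0.001,"wy": 0.001,"wz": 0.0,"hand": -1.0},
  {"dx": -0.007,"dy": 0.0136,"dz": 0.0001,"wx": 0.001,"wy": 0.001,"wz": 0.0,"hand": -1.0},
  {"dx": -0.0088,"dy": 0.0184,"dz": 0.0001,"wx": 0.001,"wy": 0.001,"wz": 0.0,"hand": -1.0},
  {"dx": -0.0102,"dy": 0.0232,"dz": 0.0001,"wx": 0.001,"wy": 0.001,"wz": 0.0,"hand": -1.0},
  {"dx": -0.0112,"dy": 0.028,"dz": 0.0001,"wx": 0.001,"wy": 0.001,"wz": 0.0,"hand": -1.0},
  {"dx": -0.0116,"dy": 0.0328,"dz": 0.0001,"wx": 0.001,"wy": 0.001,"wz": 0.0,"hand": -1.0},
  {"dx": -0.0116,"dy": 0.0376,"dz": 0.0001,"wx": 0.001,"wy": 0.001,"wz": 0.0,"hand": -1.0},
])

```text
clock: 7.75
tcp_pos: [0.5099, 0.1445, 0.0813]
orientation: [3.141, 0.003, -2.847]
ft_force: [1.0, -0.9, 2.1]
grip_width: 0.005
```

```bash
python3 nx.py 32
```

```text
clock 7.75 tcp [0.5099 0.1445 0.0813] rpy [ 3.1409e+00  2.7000e-03 -2.8469e+00] F [ 1.01 -0.93  2.06] g 0.005
d [[0.0013, 0.004, 0.0003], [0.0023, 0.0088, 0.0003], [0.0038, 0.0136, 0.0003], [0.0057, 0.0184, 0.0003], [0.008, 0.0232, 0.0003], [0.0106, 0.028, 0.0003], [0.0135, 0.0328, 0.0003], [0.0167, 0.0376, 0.0003]] w [0.0007 0.0027 0.0001]
[-1.0259  0.9951  2.6168  0.0813]
cradle frame [0.0227 0.054 ]
```

Request:
apply_moves([
  {"dx": 0.0013,"dy": 0.004,"dz": 0.0003,"wx": 0.001,"wy": 0.002,"wz": 0.0,"hand": -1.0},
  {"dx": 0.0023,"dy": 0.0088,"dz": 0.0003,"wx": 0.001,"wy": 0.002,"wz": 0.0,"hand": -1.0},
  {"dx": 0.0038,"dy": 0.0136,"dz": 0.0003,"wx": 0.001,"wy": 0.002,"wz": 0.0,"hand": -1.0},
  {"dx": 0.0057,"dy": 0.0184,"dz": 0.0003,"wx": 0.001,"wy": 0.002,"wz": 0.0,"hand": -1.0},
  {"dx": 0.008,"dy": 0.0232,"dz": 0.0003,"wx": 0.001,"wy": 0.002,"wz": 0.0,"hand": -1.0},
  {"dx": 0.0106,"dy": 0.028,"dz": 0.0003,"wx": 0.001,"wy": 0.002,"wz": 0.0,"hand": -1.0},
  {"dx": 0.0135,"dy": 0.0328,"dz": 0.0003,"wx": 0.001,"wy": 0.002,"wz": 0.0,"hand": -1.0},
  {"dx": 0.0167,"dy": 0.0376,"dz": 0.0003,"wx": 0.001,"wy": 0.002,"wz": 0.0,"hand": -1.0},
])

```text
clock: 8.7
tcp_pos: [0.4826, 0.1765, 0.0811]
orientation: [3.141, 0.001, -2.847]
ft_force: [0.9, -0.6, 2.0]
grip_width: 0.006
```

```bash
python3 nx.py 40; python3 - <<'E'
from h import *
import pickle
st=state(); p,d=vision.read_camera("side")
b=cv2.resize(p[150:250,180:300],None,fx=6,fy=6,interpolation=cv2.INTER_CUBIC); cv2.imwrite("pics/s6.png",b[:,:,::-1])
p,d=vision.read_camera("wrist"); cv2.imwrite("pics/w6.png",p[:,:,::-1])
P=rot((.5038,.0867,.2946),curve(Y))
print(proj("wrist",np.c_[P,np.full(7,.0592)],st).round(1))
E
```

```text
clock 8.7 tcp [0.4826 0.1765 0.0811] rpy [ 3.1409e+00  1.5000e-03 -2.8465e+00] F [ 0.89 -0.57  2.02] g 0.006
d [[0.0031, 0.004, 0.0001]] w [0.0007 0.0015 0.0005]
[-0.7413  1.3913  2.4288  0.081 ]
cradle frame [0.0055 0.0923]
[[ 284.9  257.2]
 [ 252.4  200.2]
 [ 253.8  137.5]
 [ 292.    68. ]
 [ 334.5   -9.3]
 [ 341.1  -95.9]
 [ 301.8 -193.5]]
```

View pics/w6.png

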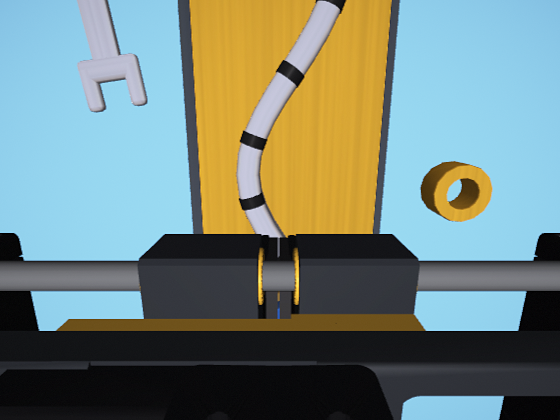

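View pics/s6.png

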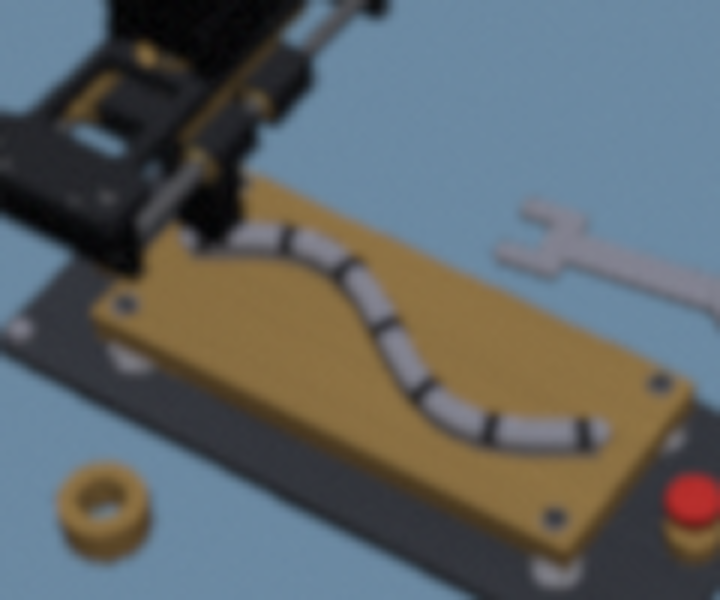

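The side view shows the fingertip at about (222,235) and the ridge end at (187,238), so a few millimetres remain. I'll finish onto the last band.

Request:
apply_moves([
  {"dx": 0.0017,"dy": 0.0025,"dz": 0.0,"wx": 0.0,"wy": 0.001,"wz": 0.0,"hand": -1.0},
  {"dx": 0.0033,"dy": 0.0048,"dz": 0.0,"wx": 0.0,"wy": 0.001,"wz": 0.0,"hand": -1.0},
  {"dx": 0.0033,"dy": 0.0048,"dz": 0.0,"wx": 0.0,"wy": 0.001,"wz": 0.0,"hand": -1.0},
  {"dx": 0.0033,"dy": 0.0048,"dz": 0.0,"wx": 0.0,"wy": 0.001,"wz": 0.0,"hand": -1.0},
])

```text
clock: 9.35
tcp_pos: [0.4779, 0.18, 0.0809]
orientation: [3.14, -0.0, -2.847]
ft_force: [0.8, 0.5, 3.3]
grip_width: 0.008
```

```bash
python3 nx.py 40; python3 - <<'E'
from h import *
p,d=vision.read_camera("side")
b=cv2.resize(p[150:250,180:300],None,fx=6,fy=6,interpolation=cv2.INTER_CUBIC); cv2.imwrite("pics/s7.png",b[:,:,::-1])
E
```

```text
clock 9.35 tcp [0.4779 0.18   0.0809] rpy [ 3.1404e+00 -4.0000e-04 -2.8467e+00] F [0.79 0.53 3.26] g 0.008
d [[-0.0004, -0.0008, -0.0001]] w [ 0.0012 -0.0004  0.0003]
[0.0524 0.1544 2.8636 0.0809]
cradle frame [0.0023 0.0968]
```

View pics/s7.png

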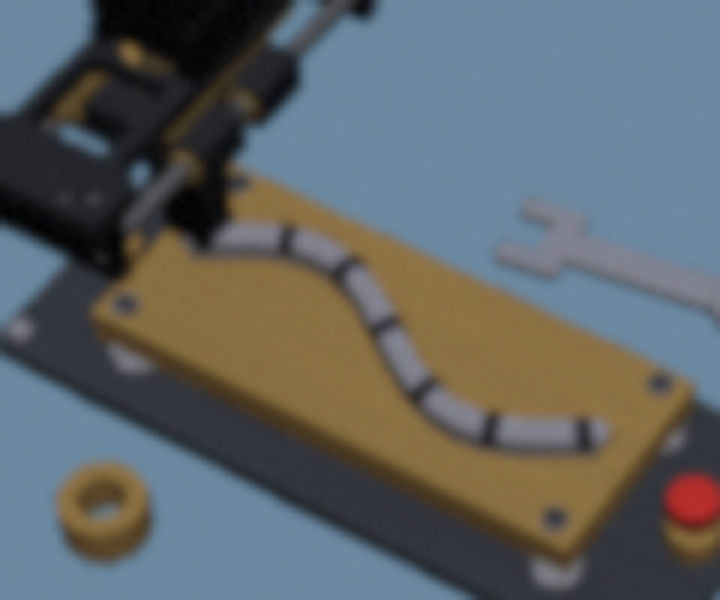

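The fingertip now covers the last band at about (205,240), so I'll lift straight up.

Request:
apply_moves([
  {"dx": 0.0,"dy": 0.0,"dz": -0.01,"wx": 0.0,"wy": 0.0,"wz": 0.0,"hand": -1.0},
  {"dx": 0.0,"dy": 0.0,"dz": -0.03,"wx": 0.0,"wy": 0.0,"wz": 0.0,"hand": -1.0},
  {"dx": 0.0,"dy": 0.0,"dz": -0.06,"wx": 0.0,"wy": 0.0,"wz": 0.0,"hand": -1.0},
  {"dx": 0.0,"dy": 0.0,"dz": -0.1,"wx": 0.0,"wy": 0.0,"wz": 0.0,"hand": -1.0},
  {"dx": 0.0,"dy": 0.0,"dz": -0.14,"wx": 0.0,"wy": 0.0,"wz": 0.0,"hand": -1.0},
  {"dx": 0.0,"dy": 0.0,"dz": -0.16,"wx": 0.0,"wy": 0.0,"wz": 0.0,"hand": -1.0},
  {"dx": 0.0,"dy": 0.0,"dz": -0.16,"wx": 0.0,"wy": 0.0,"wz": 0.0,"hand": -1.0},
  {"dx": 0.0,"dy": 0.0,"dz": -0.16,"wx": 0.0,"wy": 0.0,"wz": 0.0,"hand": -1.0},
])

```text
clock: 10.35
tcp_pos: [0.4773, 0.1796, 0.2408]
orientation: [3.14, -0.001, -2.847]
ft_force: [-0.5, 0.9, -0.7]
grip_width: 0.008
```

```bash
python3 - <<'E'
from h import *
p,d=vision.read_camera("side"); cv2.imwrite("pics/s8.png",p[:,:,::-1]); print(state()['ft_force'],state()['tcp_pos'])
E
```

```text
[-0.04383695 -0.00795479 -0.72291876] [0.47705792 0.17933904 0.23989252]
```

View pics/s8.png

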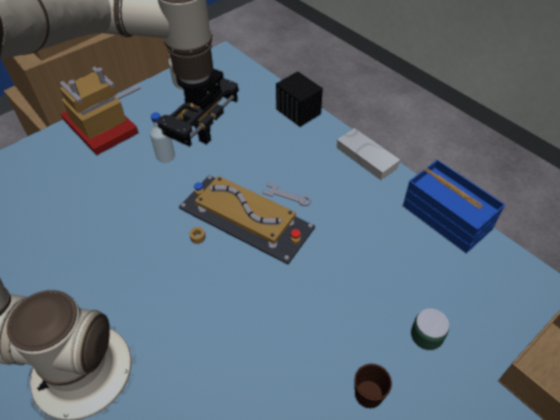

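The side view shows the gripper clear at about (200,110). The markers at (199,187) and (296,236), the bush (197,234), the spanner, the bottle, the cup and the tin are all where they were at the start.

```bash
python3 -c "
from station import arm; print(arm.finish_job())"
```

```text
the job is handed in; nothing more can be done
None
```

I set the closed fingertips down on the red-end band and stroked the S-shaped crest over all seven bands in one unbroken pass. They finished on the blue-end band, then lifted straight up about 160 mm. I handed the job in at about 10.4 s on the robot's clock.

- **Press:** The vertical force read about 1.5–3.3 N throughout. By fingertip height the die gave 3.6 mm at touchdown and about 5 mm along the stroke, well short of its 12 mm stop. These readings were taken between moves, not continuously.
- **Final view:** The side camera shows the markers and the other bench items where they were at the start, with the gripper clear.
- **Disagreement:** The top and wrist cameras put the cradle about 2–4 mm apart, so I followed the average. Wrist views during the stroke agreed with that path to under 2 mm. An automatic fit from the side camera was poor because ridge shadow pulled it off, so I did not use it.
- **Not seen directly:** The gripper hid the fingertip's contact point from the wrist camera. I judged it from the ridge running into the finger seam and from the side view at the last band.

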